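Tap the heat sink to the middle of the LED module and bed it

TASK

The finned heat sink stands off-centre on the small round LED module, which rocks on its springs, of the downlight lying face down on the orange mat. Nudge it to the middle of the module with light fingertip taps on its side, without picking it up, tipping it, knocking it off or shoving the lamp along; then press down firmly on the middle of its top for about a second to bed it on its thermal pad, and leave it standing there centred. Leave the other things on the bench where they are.

Things in the scene. Friction and masses are not known exactly. Their poses are not given: they have to be found in the camera images.
- heatsink: Round finned aluminium heat sink, loose, about 0.28 kg, 52 mm high: foot 40 mm across and 8 mm high, above it the fins, 90 mm across, to the touch a plain upright cylinder with a flat top. Origin: centre of the foot's underside, z up. Pushed sideways on the lower fins it slides on the pad (friction 0.5 to 0.7); it leans a few degrees while off-centre, sways when touched, and tips if pressed down off its axis.
- heatsink_top (a point): Centre of the heat sink's flat top, 52 mm above the underside of its foot: where to press.
- lamp: LED downlight lying face down on a 3 mm mat, loose, 0.9 kg, round about z: white flange 140 mm across; grey body tapering to 96 mm across, flat shoulder 34 mm up; on it, concentric, the LED module: white puck 56 mm across with a dark pad 52 mm across, its top 46 mm above the lamp's underside. The module floats on springs and rocks by a few degrees any way. Origin: centre of the underside, z up.
- module_top (a point): Centre of the top face of the LED module's pad, on the lamp's axis, about 49 mm above the bench: the middle on which the heat sink's foot must be centred.
- multimeter: Black plastic multimeter lying on its back, 165 x 80 x 40 mm, with a wire spring clip at one end. Bystander: leave alone. Origin: centre of its underside.
- crimper: Grey steel crimping tool lying flat, about 190 mm long, 70 mm wide, 20 mm high. Bystander: leave alone. Origin: on the underside, near its middle.
- fusebox: Clear plastic fuse box with clip-on lid, shut, 114 x 79 x 28 mm, small glass fuses inside. Bystander: leave alone. Origin: centre of its underside.
- led_driver: White plastic LED driver (power converter) 134 x 44 x 26 mm. Bystander: leave alone. Origin: centre of its underside.
- screwdriver: Yellow-handled screwdriver, 190 mm long, lying near the lamp. Bystander: leave alone. Origin: on the underside, near its middle.
- paste_jar: Small white jar with black lid, diameter 36 mm, 34 mm high, standing near the lamp. Bystander: leave alone. Origin: centre of its underside.
- reflector: Shiny open conical reflector ring, 70 mm across its wide upper rim, 26 mm high, standing near the lamp. Bystander: leave alone. Origin: centre of its underside.
Mind the look-alikes: they are no part of the job. Leave any green look-alike of the lamp alone.

How it is judged:
By the outcome, as a careful person would: the job done as asked, in the order asked, and still so for the second after the job is handed in, with the robot touching nothing.
It also fails if it takes over 54 s, if anything falls off the work surface, if the arm or the gripper's body presses on something with over 40 N, if the wrist force passes 120 N, or if a joint passes its speed limit or range.

ROBOT

A 6-joint arm with a two-finger parallel gripper is mounted at the origin on the work surface. World frame = base frame: x ahead of the robot, y to its left, z up, the work surface at z = 0. Lengths are in m, angles in degrees, forces in N, time in s.
With the tool pointing down it reaches from about 0.3 to 0.75 m from the base axis. Payload 8.5 kg.
Tool frame: the origin (TCP) lies on the centre line of the jaws, within the pads' length; the fingertips stand 14 mm ahead of it and the grasp point (between the pads) lies 5 mm behind it; z points along the fingers, x is the direction in which the jaws open and shut, and the axes are right-handed (so a half turn about z gives the same grasp; the last joint's range is limited). The gripper opens to 85 mm and grips with 20 to 120 N. Pads are 22 mm wide; open, the fingers measure 114 mm over their backs; the gripper's body (76 mm by 85 mm) begins 54 mm behind the grasp point. The pads swing forward as they close: fully open they stand 13 mm farther back than shut.
Start: joints at [-80.747, 21.807, 74.336, -0, 83.858, -12.336], TCP at [0.202, -0.511, 0.245] pointing down, gripper open.
Joint ranges: [-178.18, 178.18], [-50.72, 133.34], [12.68, 142.11], [-81.47, 261.47], [9.98, 163.14], [-165.26, 165.26]. Speed limits (degrees/s): [136.94, 136.94, 180, 180, 180, 180].

INTERFACE

Orientations are given as a 3x3 rotation matrix whose columns are the frame's x, y, z axes.
In Python, from rig import * gives the robot as it stands.
- The arm moves only by the shell command python3 -m crank 'ROWS' [FORCE]. ROWS is JSON, one flat list of numbers, 7 for each row, row after row: the turn, a rotation vector about the world's x, y, z in rad, then the shift along the world's x, y, z in m, then the opening in per cent of the stroke, from 0 (shut) to 100 (fully open). A call has 1 to 20 rows; each row shifts and turns the commanded pose from where the row before left it; what a row does not reach is not made up. A row lasts 1/10 s, in which the tool goes at most 50 mm and 8.59 degrees, less where a joint would pass 70% of its speed; a pose out of reach is approached as far as the arm can. A call is refused whole if a number of a shift passes 0.05 or a number of a turn 0.15, either way. A call with a gripper value outside its range is refused whole. The fingers move at their own pace and stop on an object; FORCE is the grip in N (left out, the last holds). Time passes only in rows, so rows that do not move let the fingers close. It gives the time, the measured TCP pose, the force and the opening at its end, in the units of the state.
- observe(): the state, without advancing time (a new reading comes with each control period).
- get_image(name): name is "scene" or "side" or "wrist"; returns a dict with "frame" (420x560x3 uint8, red, green, blue), "fov_y" (degrees; the focal length in pixels is half the picture's height over the tangent of half this angle, whatever the lens; pixels are square), "cx", "cy" (the principal point, pixels), "world_to_cam" (4x4, takes a point from world to camera coordinates). Camera axes: x right, y up, looking along -z (the intrinsics and any distortion apply to the point x, -y, -z); pixel columns grow to the right and rows downward; lengths in m; the calibration is good to about 2 mm. A picture is of the moment at which its call begins. There is no depth.
- close_job(): hands the job in, once; it reports no verdict.
The state is a dict: "time_s": time; "q": joint angles; "qvel": joint speeds; "joint_efforts": joint torques, N m; "position": TCP position; "tool_rot": TCP orientation; "ft_force": force on the tool from outside, world axes, zero at the start; "wrist_torque": the same for the moment, N m; "grip_width": finger opening in m.
Only numpy, scipy, OpenCV 4.12 (cv2) and the standard library are available. Lean on these libraries where they do the work, as an engineer would, in place of code of your own. Each camera call takes 0.05 s, during which the arm holds its last target. There are 200 camera calls.

## Working session

There is one attempt and no reset: what is moved stays moved. The work goes in short steps, Python scripts to look and compute and a shell command to move; the robot and the scene stay as the last step left them, time stands still between calls to the robot, and variables do not carry over. Pictures are saved under pics/ and viewed, about 8 in all and at most 12, crops included, and the job is handed in when it is done.

```bash
mkdir -p pics; ls; cat > h.py <<'E'
from rig import *
import numpy as np, cv2
def snap(n,tag,crop=None,s=1):
    d=get_image(n); f=d["frame"][:,:,::-1].copy()
    np.save(f"pics/{tag}.npy",{k:d[k] for k in d},allow_pickle=True)
    if crop: f=f[crop[1]:crop[3],crop[0]:crop[2]]
    cv2.imwrite(f"pics/{tag}.png",cv2.resize(f,None,fx=s,fy=s,interpolation=cv2.INTER_CUBIC)); return d
def load(tag): return np.load(f"pics/{tag}.npy",allow_pickle=True).item()
def proj(d,P):
    P=np.atleast_2d(P); c=(d["world_to_cam"]@np.c_[P,np.ones(len(P))].T)[:3]
    F=d["frame"].shape[0]/2/np.tan(np.radians(d["fov_y"])/2)
    return np.c_[d["cx"]+F*c[0]/-c[2], d["cy"]+F*c[1]/c[2]]
def ray(d,u,v,z):
    F=d["frame"].shape[0]/2/np.tan(np.radians(d["fov_y"])/2)
    M=np.array(d["world_to_cam"]); r=M[:3,:3].T@np.array([(u-d["cx"])/F,-(v-d["cy"])/F,-1]); o=-M[:3,:3].T@M[:3,3]
    return o+r*(z-o[2])/r[2]
E
python3 - <<'E'
from h import *
a=snap("scene","s0");b=snap("side","d0");c=snap("wrist","w0")
print([k for k in a]);
for d in(a,b,c):
    M=d["world_to_cam"];print(d["fov_y"],d["cx"],d["cy"],-M[:3,:3].T@M[:3,3])
cv2.imwrite("pics/both.png",cv2.resize(np.vstack([np.hstack([a["frame"],b["frame"]])])[:,:,::-1],(800,300)))
o=observe();print(o["time_s"],o["ft_force"],o["grip_width"])
E
```

```text
pics
['frame', 'fov_y', 'cx', 'cy', 'world_to_cam']
44.31765236915136 278.19699541608094 213.6320839077843 [1.24834521 0.55387171 1.106862  ]
49.44171791324561 275.967415225919 209.15172115946982 [ 0.08461633 -0.93071208  1.07348313]
58.29475108285254 274.7420599617768 211.24345422315648 [ 0.2714535  -0.48457859  0.37407845]
0.15 [-0.32947809 -0.75116188  0.51086887] 0.08583192040045555
```

View pics/s0.png

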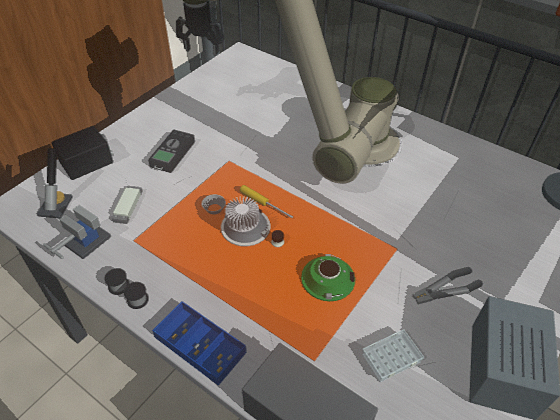

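View pics/d0.png

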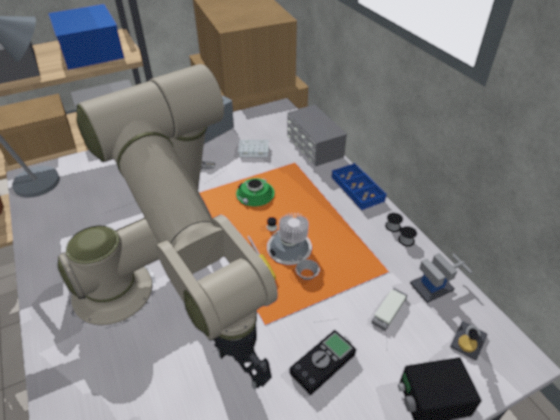

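The scene shows the candidates for the target. The heat sink is at scene (241,210), standing on the grey and white lamp at (245,230). The look-alike is a green lamp at (328,278). Other round things are the reflector (212,204), jar (278,238) and black pots (117,282). I choose the white-flanged lamp and check it in a close crop.

```bash
python3 - <<'E'
from h import *
a=load("s0")["frame"][165:265,190:300,::-1];b=load("d0")["frame"][190:290,240:350,::-1]
cv2.imwrite("pics/c0.png",cv2.resize(np.hstack([a[:,:100],b[:,:100]]),None,fx=4,fy=4,interpolation=cv2.INTER_CUBIC))
E
```

```text
(no output)
```

View pics/c0.png

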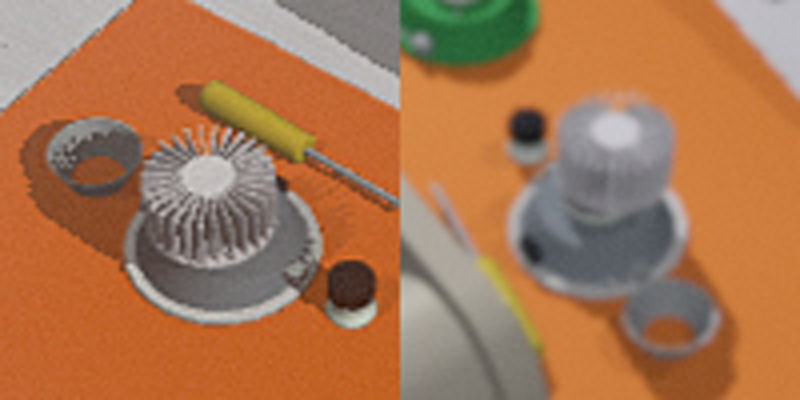

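```bash
python3 - <<'E'
from h import *
from scipy.optimize import least_squares
S=load("s0");D=load("d0")
def circ(d,pts,off,z,r):
    P=np.array([ray(d,off[0]+x/4,off[1]+y/4,z)[:2] for x,y in pts])
    s=least_squares(lambda p:np.hypot(*(P-p[:2]).T)-r,P.mean(0)); return s.x,np.round(s.fun*1e3,1)
so=(190,165);do=(240,190)
print("flange scene",circ(S,[(124,245),(135,280),(170,308),(215,323),(265,313),(300,290),(322,245)],so,.006,.07))
print("flange side",circ(D,[(108,215),(113,250),(140,278),(180,293),(215,297),(255,283),(280,255),(288,225)],do,.006,.07))
print("hub scene",ray(S,so[0]+209/4,so[1]+175/4,.101)," side",ray(D,do[0]+216/4,do[1]+131/4,.101))
for n,d,u,v in(("drv tip",S,400/4,198/4),("drv end",S,210/4,90/4),("drv hmid",S,258/4,128/4),("jar",S,351/4,280/4),("refl",S,95/4,150/4)):
    z={"jar":.037,"refl":.029}.get(n,.01);print(n,ray(d,so[0]+u,so[1]+v,z))
print(observe()["tool_rot"])
E
```

```text
flange scene (array([ 0.53134153, -0.07978165]), array([ 0.3, -0.8, -1.7,  2.1,  0.3, -0.8, -0.7]))
flange side (array([ 0.53531952, -0.08392241]), array([ 1.9,  0.3, -1.2, -1.5,  1.9,  1.3, -0.7,  0.6]))
hub scene [ 0.55232106 -0.07046884  0.101     ]  side [ 0.55184697 -0.07953189  0.101     ]
drv tip [ 0.42529334 -0.00276203  0.01      ]
drv end [ 0.4210886 -0.1812422  0.01     ]
drv hmid [ 0.43091909 -0.12767465  0.01      ]
jar [0.52612116 0.02764586 0.037     ]
refl [ 0.53224964 -0.19646109  0.029     ]
[[ 3.67987530e-01 -9.29830710e-01 -1.66229579e-04]
 [-9.29830145e-01 -3.67987494e-01  1.05149229e-03]
 [-1.03888023e-03 -2.32370777e-04 -9.99999433e-01]]
```

```bash
python3 - <<'E'
from h import *
W=load("w0");M=W["world_to_cam"];print(-M[2,:3],M[0,:3], ray(W,275,211,.05))
# triangulate hub
S=load("s0");D=load("d0")
for z in(.06,.07,.08,.09,.1,.11): print(z,ray(S,190+209/4,165+175/4,z)[:2],ray(D,240+216/4,190+131/4,z)[:2])
E
python3 -m crank '[0,0,0,0.02,-0.01,0,0, 0,0,0,0.035,0.03,0,0, 0,0,0,0.035,0.035,0,0, 0,0,0,0.035,0.035,0,0, 0,0,0,0.035,0.035,0,0, 0,0,0,0.035,0.035,0,0, 0,0,0,0.035,0.035,0,0, 0,0,0,0.035,0.035,0,0, 0,0,0,0.035,0.035,0,0, 0,0,0,0.035,0.035,0,0, 0,0,0,0.035,0.035,0,0, 0,0,0,0.035,0.035,0,0, 0,0,0,0.03,0.035,0,0, 0,0,0,0.02,0.035,0,0, 0,0,0,0.01,0.025,0,0, 0,0,0,0,0,0,0, 0,0,0,0,0,0,0]'
python3 -c "
from h import *
snap('wrist','w1',None,1.4)
o=observe();print(o['position'],o['q'],o['grip_width'],o['time_s'],o['ft_force'])"
```

```text
[-0.27022193 -0.10448771 -0.9571115 ] [ 0.36782274 -0.929893   -0.00233137] [ 0.18025431 -0.52008964  0.05      ]
0.06 [ 0.52395038 -0.09591762] [ 0.57154547 -0.04364603]
0.07 [ 0.53087006 -0.0897106 ] [ 0.56674096 -0.05239868]
0.08 [ 0.53778974 -0.08350358] [ 0.56193645 -0.06115133]
0.09 [ 0.54470942 -0.07729656] [ 0.55713194 -0.06990398]
0.1 [ 0.55162909 -0.07108954] [ 0.55232742 -0.07865662]
0.11 [ 0.55854877 -0.06488252] [ 0.54752291 -0.08740927]
time_s: 1.85
position: [0.6673, -0.0462, 0.2449]
tool_rot: [[0.369, -0.93, -0.001], [-0.93, -0.369, -0.0], [-0.0, 0.001, -1.0]]
ft_force: [-0.7, -0.3, -0.3]
grip_width: -0.0
[ 0.66708618 -0.04698803  0.24507078] [-1.41417843e+01  3.43323338e+01  5.27573054e+01 -1.88529947e-02
  9.29451024e+01  5.42887523e+01] -0.00011133950496255498 1.9 [0.36931377 0.36760265 0.37938461]
```

View pics/w1.png

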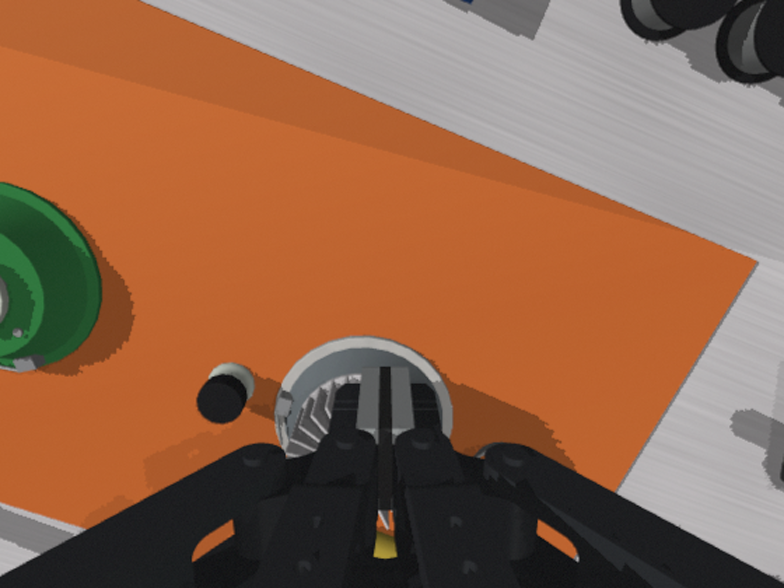

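The sink is hidden behind the shut fingers, around (390,420), with the lamp flange around it. The gripper needs to go past the sink so the wrist camera sees it clear.

```bash
python3 -m crank '[0,0,0,-0.04,-0.016,0,0, 0,0,0,-0.04,-0.016,0,0, 0,0,0,-0.035,-0.014,0,0, 0,0,0,0,0,0,0, 0,0,0,0,0,0,0]'
python3 -c "
from h import *
snap('wrist','w2',(120,60,440,300),2.5)"
```

```text
time_s: 2.4
position: [0.5519, -0.0937, 0.246]
tool_rot: [[0.366, -0.931, 0.001], [-0.931, -0.366, -0.0], [0.001, -0.001, -1.0]]
ft_force: [0.7, 0.7, -0.8]
grip_width: -0.0001
```

View pics/w2.png

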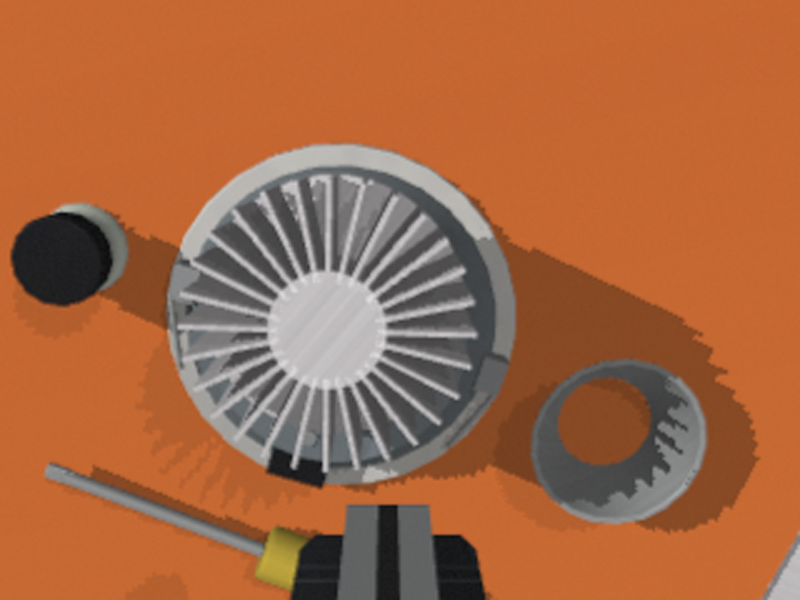

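```bash
cat >> h.py <<'E'
from scipy.optimize import least_squares
def circ(d,pts,off,s,z,r):
    P=np.array([ray(d,off[0]+x/s,off[1]+y/s,z)[:2] for x,y in pts])
    q=least_squares(lambda p:np.hypot(*(P-p[:2]).T)-(r or p[2]),[*P.mean(0),.05]); return np.round(q.x,4),np.round(q.fun*1e3,1)
E
python3 - <<'E'
from h import *
W=load("w2");o=(120,60)
fl=[(168,305),(515,300),(340,144),(255,163),(430,170),(493,235),(350,487),(200,400)]
print(circ(W,fl,o,2.5,.006,None)); print(circ(W,fl,o,2.5,.006,.07))
ft=[(178,327),(475,334),(332,178),(326,470),(183,294),(474,304),(447,240),(236,210),(440,423),(238,440)]
print(circ(W,ft,o,2.5,.101,None))
print(circ(W,ft,o,2.5,.101,.045))
print(ray(W,o[0]+328/2.5,o[1]+330/2.5,.101))
M=W["world_to_cam"];print(-M[:3,:3].T@M[:3,3])
# pad tip px and its depth
print(proj(W,np.array(observe()["position"])+[[0,0,-.014],[0,0,-.02],[0,0,-.027]])*2.5-np.array(o)*2.5)
E
```

```text
(array([ 0.5321, -0.0827,  0.0699]), array([ 0.4, -0.2,  0.2,  1.2, -0.4, -0.7,  1.6, -2.1]))
(array([ 0.532 , -0.0827,  0.05  ]), array([ 0.3, -0.3,  0.2,  1.1, -0.5, -0.8,  1.4, -2.3]))
(array([ 0.5508, -0.0754,  0.0447]), array([ 0.2, -0.4,  0.6,  0. , -0.5, -0.2,  0.1, -0.2,  0.2,  0.2]))
(array([ 0.5508, -0.0754,  0.05  ]), array([-0.2, -0.7,  0.3, -0.3, -0.8, -0.5, -0.2, -0.6, -0.1, -0.2]))
[ 0.55131246 -0.07531122  0.101     ]
[ 0.62090039 -0.06703781  0.3753562 ]
[[383.62047705 547.56038073]
 [383.74384704 531.7049238 ]
 [383.87730923 514.55242142]]
```

The wrist view shows the hub at (328,330) and the flange circle running from (168,305) to (515,300). That puts the lamp at (0.532,-0.083) and the sink top at (0.551,-0.075). The offset is 20 mm along (0.93,0.37), which is the tool's -y. I will go beyond the sink, tilt the tool 15° so the tip touches low, and then tap.

```bash
python3 -m crank '[0,0,0,0.026,0.0167,0,0, 0,0,0,0.026,0.0167,0,0, -0.048,0.121,0,0.026,0.0167,0,0, -0.048,0.121,0,0,0,-0.03,0, 0,0,0,0,0,-0.04,0, 0,0,0,0,0,-0.04,0, 0,0,0,0,0,-0.035,0, 0,0,0,0,0,0,0, 0,0,0,0,0,0,0, 0,0,0,0,0,0,0]'
python3 -c "
from h import *
for i in range(3):
  snap('wrist','w3',None,1.4)
  o=observe();print(o['position'],o['ft_force'])
print(o['tool_rot'],o['q'])
L=np.array([.532,-.0827]);e=np.array([.931,.366]);p=o['position'][:2]-L;print('s',p@e,'lat',p@[-.366,.931])
"
```

```text
time_s: 3.45
position: [0.6316, -0.0425, 0.1025]
tool_rot: [[0.368, -0.899, -0.235], [-0.93, -0.355, -0.096], [0.002, 0.254, -0.967]]
ft_force: [0.1, 0.2, 0.2]
grip_width: 0.0002
[ 0.63150802 -0.04249173  0.10263802] [0.22948735 0.13006106 0.47864104]
[ 0.63128102 -0.04245965  0.10241957] [-0.24030161  0.08350945 -0.37193985]
[ 0.63105037 -0.04242132  0.1021048 ] [ 0.36602516 -0.20776655  0.23346913]
[[ 0.36800013 -0.89930457 -0.23627777]
 [-0.92982366 -0.35538321 -0.09555486]
 [ 0.00196377  0.25486086 -0.96697574]] [-11.41453154  42.7471606   61.64459882  -8.07726901  88.03302913
  58.16551037]
s 0.10695788592992762 lat 0.001247014835133934
```

View pics/w3.png

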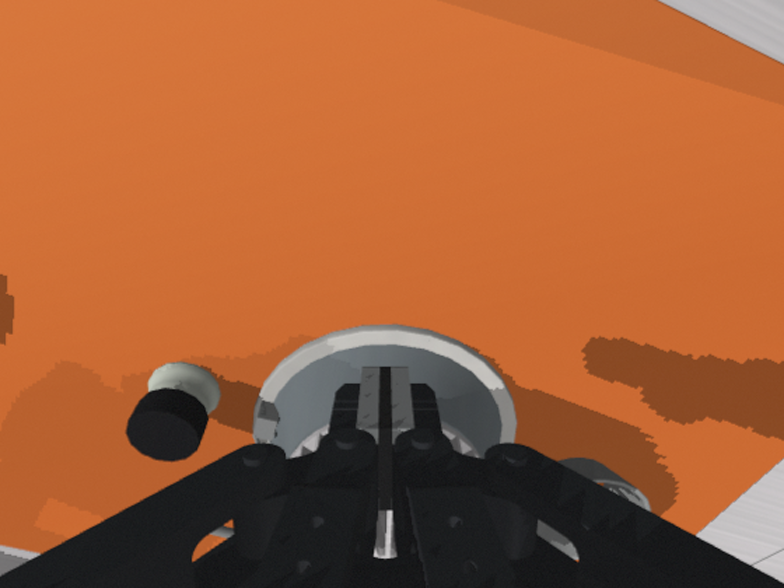

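```bash
python3 -m crank '[0,0,0,0.0005,-0.001,-0.02,0, 0,0,0,0,0,-0.009,0, 0,0,0,-0.007,-0.0027,0,0, 0,0,0,-0.007,-0.0027,0,0, 0,0,0,-0.007,-0.0027,0,0, 0,0,0,0,0,0,0, 0,0,0,0,0,0,0]'
cat > st.py <<'E'
from h import *
import sys
o=observe();L=np.array([.532,-.0827]);e=np.array([.931,.366]);p=o['position'][:2]-L;print('t',o['time_s'],'s',p@e,'lat',p@[-.366,.931],'z',o['position'][2],'f',o['ft_force'])
E
python3 st.py
```

```text
time_s: 4.3
position: [0.6099, -0.0515, 0.072]
tool_rot: [[0.368, -0.899, -0.238], [-0.93, -0.355, -0.095], [0.001, 0.257, -0.967]]
ft_force: [0.4, -0.7, -0.2]
grip_width: 0.0002
t 4.3 s 0.08397203320404219 lat 0.0004766686348023759 z 0.0719639612785018 f [ 0.40749547 -0.7162191  -0.16593592]
```

```bash
python3 -m crank '[0,0,0,-0.0014,-0.00055,0,0, 0,0,0,-0.0014,-0.00055,0,0, 0,0,0,-0.0014,-0.00055,0,0, 0,0,0,-0.0014,-0.00055,0,0, 0,0,0,-0.0014,-0.00055,0,0, 0,0,0,-0.0014,-0.00055,0,0, 0,0,0,-0.0014,-0.00055,0,0, 0,0,0,-0.0014,-0.00055,0,0]'
python3 st.py
python3 -m crank '[0,0,0,0.0047,0.0018,0,0, 0,0,0,0.0047,0.0018,0,0, 0,0,0,0,0,0,0, 0,0,0,0,0,0,0]'
python3 st.py
python3 - <<'E'
from h import *
snap("scene","s1");snap("side","d1")
a=load("s1")["frame"][165:265,190:290,::-1];b=load("d1")["frame"][190:290,240:340,::-1]
cv2.imwrite("pics/c1.png",cv2.resize(np.hstack([a,b]),None,fx=4,fy=4,interpolation=cv2.INTER_CUBIC))
E
```

```text
time_s: 5.1
position: [0.5989, -0.0558, 0.0716]
tool_rot: [[0.368, -0.899, -0.238], [-0.93, -0.356, -0.095], [0.001, 0.256, -0.967]]
ft_force: [3.0, 0.7, 1.1]
grip_width: 0.0
t 5.1 s 0.07214770780051037 lat 0.0005686249611878517 z 0.0715615635226274 f [3.04829542 0.69303629 1.08262554]
time_s: 5.5
position: [0.608, -0.0521, 0.071]
tool_rot: [[0.368, -0.898, -0.24], [-0.93, -0.356, -0.095], [-0.0, 0.258, -0.966]]
ft_force: [-0.7, -0.8, 0.1]
grip_width: 0.0001
t 5.5 s 0.08195114126199325 lat 0.0006397477203052589 z 0.07103887870311838 f [-0.73835354 -0.80143057  0.10396631]
```

View pics/c1.png

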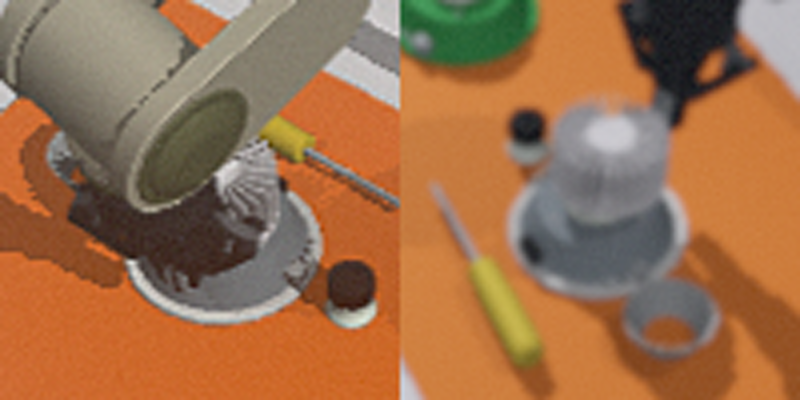

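The side view is unobstructed. The hub moved from about (616,131) to (610,133) in the crop, and the lamp ring is unchanged. I will track the sink by template matching there.

```bash
cat > trk.py <<'E'
from h import *
import sys
D=load("d0")
def up(f): return cv2.resize(cv2.cvtColor(f,cv2.COLOR_RGB2GRAY),None,fx=8,fy=8,interpolation=cv2.INTER_CUBIC)
def match(d,x0,y0,x1,y1,m=10):
    T=up(D["frame"][y0:y1,x0:x1]);R=up(d["frame"][y0-m:y1+m,x0-m:x1+m])
    r=cv2.matchTemplate(R,T,cv2.TM_CCOEFF_NORMED);_,v,_,l=cv2.minMaxLoc(r);return np.array(l)/8-m,round(v,3)
def track(tag):
    d=load(tag)
    s,v=match(d,280,212,307,238); l,lv=match(d,266,250,300,266)   # sink top part ; lamp lower rim
    e=np.array([.931,.366,0]);n=np.array([-.366,.931,0]);c=np.array([.5508,-.0754,.1])
    p0=proj(D,c)[0];J=np.c_[proj(D,c+.01*e)[0]-p0,proj(D,c+.01*n)[0]-p0]/10
    mv=np.linalg.solve(J,s)
    print(tag,"sink px",s,v,"lamp px",l,lv,"move mm along e,n",mv.round(1),"-> offset e,n",(np.array([20.2,-.1])+mv).round(1))
if __name__=="__main__":
    if len(sys.argv)>2: snap("side",sys.argv[1])
    track(sys.argv[1])
E
python3 trk.py d1
python3 -c "
from h import *
D=load('d0');print(proj(D,[[.5508,-.0754,.101],[.532,-.0827,.101],[.532,-.0827,.006]]))"
```

```text
d1 sink px [-1.5    1.125] 0.944 lamp px [0. 0.] 0.993 move mm along e,n [-6.7  0.2] -> offset e,n [13.5  0.1]
[[293.05249627 221.99424363]
 [288.62196145 225.53724358]
 [288.36816382 246.83207094]]
```

```bash
python3 -m crank '[0,0,0,-0.0035,-0.0014,0.002,0, 0,0,0,-0.0035,-0.0014,0,0, 0,0,0,-0.0014,-0.00055,0,0, 0,0,0,-0.0014,-0.00055,0,0, 0,0,0,-0.0014,-0.00055,0,0, 0,0,0,-0.0014,-0.00055,0,0, 0,0,0,-0.0014,-0.00055,0,0, 0,0,0,-0.0014,-0.00055,0,0]'
python3 st.py; python3 trk.py d2a 1
python3 -m crank '[0,0,0,0.0047,0.0018,0,0, 0,0,0,0.0047,0.0018,0,0, 0,0,0,0,0,0,0, 0,0,0,0,0,0,0]'
python3 st.py; python3 trk.py d2 1
```

```text
time_s: 6.4
position: [0.5929, -0.0583, 0.0735]
tool_rot: [[0.368, -0.899, -0.238], [-0.93, -0.356, -0.095], [0.001, 0.257, -0.967]]
ft_force: [2.8, 1.0, 2.7]
grip_width: -0.0001
t 6.4 s 0.06559026515135152 lat 0.0004209318949291757 z 0.07351504234982797 f [2.84299892 0.98902898 2.70425285]
d2a sink px [-3.125  2.5  ] 0.891 lamp px [0. 0.] 0.987 move mm along e,n [-14.4   0.1] -> offset e,n [ 5.8 -0. ]
time_s: 6.85
position: [0.6019, -0.0546, 0.073]
tool_rot: [[0.368, -0.898, -0.24], [-0.93, -0.356, -0.095], [-0.0, 0.258, -0.966]]
ft_force: [0.5, -0.9, -0.0]
grip_width: -0.0002
t 6.85 s 0.075373513227892 lat 0.0005493667515477918 z 0.07295597649227321 f [ 0.48467092 -0.89254981 -0.04338282]
d2 sink px [-3.     2.375] 0.943 lamp px [0. 0.] 0.986 move mm along e,n [-13.7   0.1] -> offset e,n [6.5 0. ]
```

```bash
python3 -m crank '[0,0,0,-0.0035,-0.0014,0,0, 0,0,0,-0.0035,-0.0014,0,0, 0,0,0,-0.0014,-0.00055,0,0, 0,0,0,-0.0014,-0.00055,0,0, 0,0,0,-0.0014,-0.00055,0,0, 0,0,0,-0.0014,-0.00055,0,0, 0,0,0,-0.0009,-0.00035,0,0]'
python3 st.py; python3 trk.py d3a 1
python3 -m crank '[0,0,0,0.0047,0.0018,0,0, 0,0,0,0.0047,0.0018,0,0, 0,0,0,0.02,0.008,0,0, 0,0,0,0,0,0.04,0, 0.048,-0.121,0,0,0,0.05,0, 0.048,-0.121,0,0,0,0.05,0, 0,0,0,-0.03,-0.015,0.035,0, 0,0,0,-0.04,-0.016,0,0, 0,0,0,-0.03,-0.016,0,0, 0,0,0,0,0,0,0, 0,0,0,0,0,0,0]'
python3 st.py; python3 trk.py d3 1
python3 -c "
from h import *
snap('wrist','w4',(120,60,440,300),2.5)"
```

```text
time_s: 7.6
position: [0.5889, -0.06, 0.0736]
tool_rot: [[0.368, -0.899, -0.238], [-0.93, -0.356, -0.095], [0.001, 0.256, -0.967]]
ft_force: [2.6, 1.0, 1.6]
grip_width: -0.0
t 7.6 s 0.06124459362764484 lat 0.00027579055622540323 z 0.07358704671322591 f [2.56060828 0.97549722 1.59121499]
d3a sink px [-4.   3.5] 0.895 lamp px [0.125 0.125] 0.985 move mm along e,n [-19.4  -0.8] -> offset e,n [ 0.8 -0.9]
time_s: 8.75
position: [0.518, -0.0956, 0.2485]
tool_rot: [[0.367, -0.93, -0.0], [-0.93, -0.367, 0.0], [-0.0, 0.0, -1.0]]
ft_force: [-0.1, 1.1, -0.3]
grip_width: 0.0002
t 8.75 s -0.01772852806246108 lat -0.006879815728035624 z 0.24850700582358476 f [-0.06210138  1.09934129 -0.31676423]
d3 sink px [-3.5    2.875] 0.977 lamp px [0.125 0.125] 0.985 move mm along e,n [-16.4  -0.1] -> offset e,n [ 3.8 -0.2]
```

View pics/w4.png

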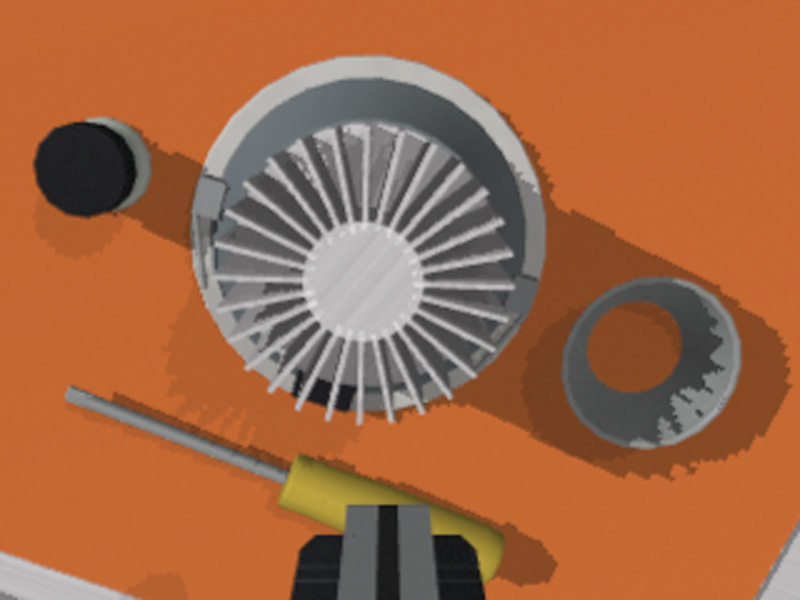

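```bash
cat > rel.py <<'E'
from h import *
def rel(W,o,s,fl,ft,hub):
    a=circ(W,fl,o,s,.006,.07);b=circ(W,ft,o,s,.101,.045);h=ray(W,o[0]+hub[0]/s,o[1]+hub[1]/s,.101)[:2]
    e=np.array([[.931,.366],[-.366,.931]]);print(a,b,h,"\noffset e,n mm fins",e@(b[0]-a[0])[:2]*1e3,"hub",e@(h-a[0][:2])*1e3)
E
python3 - <<'E'
from rel import *
rel(load("w4"),(120,60),2.5,[(192,230),(545,228),(365,56),(275,82),(455,84),(525,150),(375,411),(510,350)],
 [(216,278),(514,286),(513,256),(214,247),(360,421),(330,420),(300,416),(421,411),(451,396),(345,126),(373,124),(494,349),(248,368)],(363,281))
E
```

```text
(array([ 0.5315, -0.0829,  0.05  ]), array([ 0. , -0.5,  0.7,  0.8, -1.1,  0.2, -0.6,  1.6])) (array([ 0.5351, -0.0815,  0.05  ]), array([-1.2, -0.1, -0.1,  0.1, -0.8,  0.1,  2. , -0.5, -0.1, -0.1,  0.3,
       -0.2, -0.4])) [ 0.53507979 -0.08140333] 
offset e,n mm fins [ 3.864  -0.0142] hub [3.8805622  0.08319744]
```

```bash
python3 -m crank '[0,0,0,0.031,0.0147,0,0, 0,0,0,0.031,0.0147,0,0, -0.048,0.121,0,0.031,0.0147,0,0, -0.048,0.121,0,0,0,-0.045,0, 0,0,0,0,0,-0.045,0, 0,0,0,0,0,-0.045,0, 0,0,0,0,0,-0.025,0, 0,0,0,0,0,-0.014,0, 0,0,0,0,0,0,0, 0,0,0,0,0,0,0]'
for i in 1 2 3; do python3 st.py; python3 trk.py d4 1; done
```

```text
time_s: 9.85
position: [0.6119, -0.0512, 0.0754]
tool_rot: [[0.368, -0.899, -0.237], [-0.93, -0.356, -0.096], [0.001, 0.256, -0.967]]
ft_force: [0.1, -0.1, 0.5]
grip_width: -0.0001
t 9.85 s 0.08588380241839094 lat 6.476931889954684e-05 z 0.07538467638191267 f [ 0.06483484 -0.05103096  0.46492665]
d4 sink px [-3.5  3. ] 0.975 lamp px [0.125 0.125] 0.985 move mm along e,n [-16.8  -0.5] -> offset e,n [ 3.4 -0.6]
t 9.9 s 0.08589252306791431 lat -8.715575561049944e-05 z 0.07586245944535688 f [0.08541209 0.4429563  0.05528602]
d4 sink px [-3.5  3. ] 0.975 lamp px [0.    0.125] 0.984 move mm along e,n [-16.8  -0.5] -> offset e,n [ 3.4 -0.6]
t 9.95 s 0.08582142970516551 lat -0.00012329917857307443 z 0.07601706899152272 f [0.64097197 0.79708645 0.09341978]
d4 sink px [-3.5  3. ] 0.975 lamp px [0. 0.] 0.984 move mm along e,n [-16.8  -0.5] -> offset e,n [ 3.4 -0.6]
```

```bash
python3 -m crank '[0,0,0,-0.0056,-0.0022,-0.0025,0, 0,0,0,-0.0056,-0.0022,0,0, 0,0,0,-0.0056,-0.0022,0,0, 0,0,0,-0.0019,-0.0007,0,0, 0,0,0,-0.0014,-0.00055,0,0, 0,0,0,-0.0014,-0.00055,0,0, 0,0,0,-0.0014,-0.00055,0,0, 0,0,0,-0.0014,-0.00055,0,0, 0,0,0,-0.0014,-0.00055,0,0]'
python3 st.py; python3 trk.py d5a 1
python3 -m crank '[0,0,0,0.0047,0.0018,0,0, 0,0,0,0.0047,0.0018,0,0, 0,0,0,0,0,0,0, 0,0,0,0,0,0,0]'
python3 st.py; python3 trk.py d5 1
```

```text
time_s: 10.9
position: [0.5857, -0.0614, 0.0721]
tool_rot: [[0.368, -0.899, -0.238], [-0.93, -0.356, -0.095], [0.001, 0.256, -0.967]]
ft_force: [2.3, 0.8, 1.6]
grip_width: 0.0002
t 10.9 s 0.057815601818955606 lat 0.00020625329834595503 z 0.07210421237937684 f [2.28069816 0.80826647 1.635924  ]
d5a sink px [-4.5   4.25] 0.894 lamp px [0.125 0.125] 0.983 move mm along e,n [-22.8  -1.7] -> offset e,n [-2.6 -1.8]
time_s: 11.35
position: [0.5946, -0.0577, 0.0715]
tool_rot: [[0.368, -0.898, -0.24], [-0.93, -0.356, -0.095], [-0.0, 0.258, -0.966]]
ft_force: [-1.0, 0.2, -0.5]
grip_width: 0.0
t 11.35 s 0.06740605044168893 lat 0.0003695715779840996 z 0.07151448479624961 f [-1.0406365   0.16411745 -0.48120479]
d5 sink px [-4.375  3.875] 0.93 lamp px [0.125 0.125] 0.984 move mm along e,n [-21.4  -1. ] -> offset e,n [-1.2 -1.1]
```

```bash
python3 -m crank '[0,0,0,0.024,0.009,0,0, 0,0,0,0,0,0.04,0, 0.048,-0.121,0,0,0,0.05,0, 0.048,-0.121,0,0,0,0.05,0, 0,0,0,-0.03,-0.015,0.035,0, 0,0,0,-0.04,-0.016,0,0, 0,0,0,-0.03,-0.014,0,0, 0,0,0,0,0,0,0, 0,0,0,0,0,0,0]'
python3 st.py; python3 trk.py d6 1
python3 -c "
from h import *
snap('wrist','w5',(120,60,440,300),2.5)"
```

```text
time_s: 12.3
position: [0.5186, -0.094, 0.2472]
tool_rot: [[0.367, -0.93, 0.001], [-0.93, -0.367, -0.0], [0.0, -0.001, -1.0]]
ft_force: [-0.1, -0.1, 0.3]
grip_width: 0.0001
t 12.3 s -0.01666046336766807 lat -0.0056204149574681775 z 0.24721709017308247 f [-0.08655943 -0.07886507  0.25735998]
d6 sink px [-4.125  3.5  ] 0.965 lamp px [0.125 0.125] 0.983 move mm along e,n [-19.6  -0.5] -> offset e,n [ 0.6 -0.6]
```

View pics/w5.png

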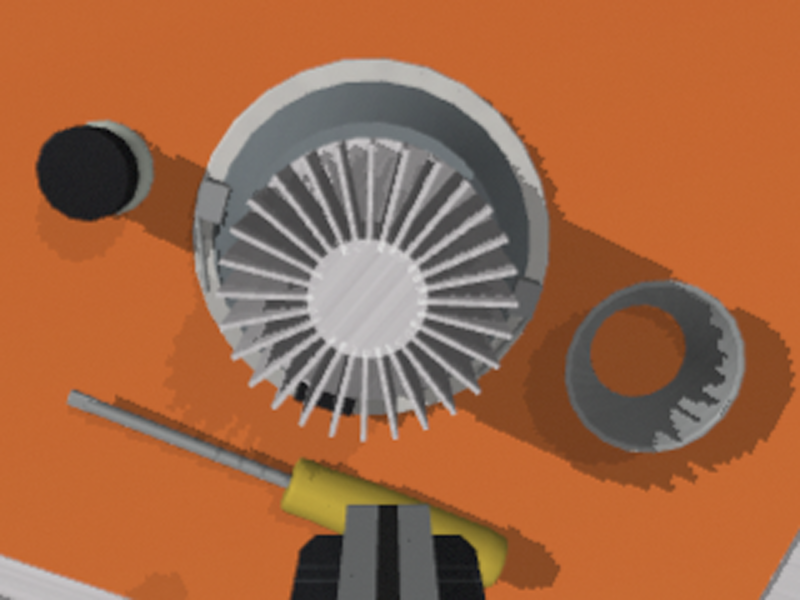

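```bash
python3 - <<'E'
from rel import *
rel(load("w5"),(120,60),2.5,[(195,235),(549,235),(368,59),(278,84),(458,86),(528,152),(370,414)],
 [(218,295),(220,264),(518,304),(516,273),(363,440),(394,437),(427,430),(332,435),(302,424),(370,140),(345,142),(498,367),(251,384)],(367,297))
E
```

```text
(array([ 0.5319, -0.0824,  0.05  ]), array([-0.6, -0.1,  0.2,  0.4, -1.1,  0.3, -0.3])) (array([ 0.5319, -0.083 ,  0.05  ]), array([-0.4, -0.3, -0.2, -0.6,  0.3, -0.1,  0.6,  0.1, -0. ,  0.5,  0.4,
       -0.1, -0. ])) [ 0.53188738 -0.08264854] 
offset e,n mm fins [-0.2196 -0.5586] hub [-0.10271756 -0.22676783]
```

The hub is at (367,297) and the flange centre at about (370,236). Corrected for height, the sink is within about 0.5 mm of the lamp axis, and the side camera agrees at 0.6 mm. Now the press: first line up above the middle.

```bash
python3 -m crank '[0,0,0,0.0134,0.0112,0,0, 0,0,0,0,0,-0.045,0, 0,0,0,0,0,-0.045,0, 0,0,0,0,0,-0.03,0, 0,0,0,0,0,0,0, 0,0,0,0,0,0,0, 0,0,0,0,0,0,0]'
for i in 1 2 3; do python3 -c "
from h import *
get_image('side');o=observe();print(o['position'],o['ft_force'],o['tool_rot'][2])"; done; python3 trk.py d7 1
```

```text
time_s: 13.1
position: [0.5333, -0.0828, 0.1286]
tool_rot: [[0.368, -0.93, 0.003], [-0.93, -0.368, -0.001], [0.002, -0.002, -1.0]]
ft_force: [-0.7, -0.4, 0.2]
grip_width: 0.0
[ 0.53313667 -0.08279063  0.12860064] [ 0.40307645 -0.81546961  0.43806877] [ 0.00235226 -0.00257642 -0.99999391]
[ 0.53290492 -0.08276654  0.12843195] [-0.26454223 -0.48243248  0.01853187] [ 0.00214302 -0.00232379 -0.999995  ]
[ 0.53270693 -0.08273316  0.12822706] [-0.40765797 -0.13024607  0.59181955] [ 0.00186958 -0.00200125 -0.99999625]
d7 sink px [-4.625  5.375] 0.544 lamp px [0. 0.] 0.984 move mm along e,n [-26.7  -4.6] -> offset e,n [-6.5 -4.7]
```

```bash
python3 -m crank '[0,0,0,-0.0007,0,-0.005,0, 0,0,0,0,0,-0.004,0, 0,0,0,0,0,-0.001,0, 0,0,0,0,0,-0.001,0, 0,0,0,0,0,-0.001,0, 0,0,0,0,0,-0.001,0, 0,0,0,0,0,-0.001,0]'
```

```text
time_s: 14.0
position: [0.5326, -0.0831, 0.1147]
tool_rot: [[0.368, -0.93, 0.004], [-0.93, -0.368, -0.002], [0.003, -0.003, -1.0]]
ft_force: [-1.5, 0.4, 20.1]
grip_width: -0.0
```

```bash
python3 -m crank '[0,0,0,0,0,-0.0003,0, 0,0,0,0,0,0,0]'; python3 -m crank '[0,0,0,0,0,0,0, 0,0,0,0,0,0,0, 0,0,0,0,0,0,0, 0,0,0,0,0,0,0, 0,0,0,0,0,0,0]'; python3 trk.py d8 1
```

```text
time_s: 14.2
position: [0.5327, -0.0832, 0.1148]
tool_rot: [[0.368, -0.93, 0.005], [-0.93, -0.368, -0.002], [0.004, -0.004, -1.0]]
ft_force: [-1.1, 0.5, 16.9]
grip_width: -0.0002
time_s: 14.7
position: [0.5327, -0.0832, 0.1148]
tool_rot: [[0.368, -0.93, 0.005], [-0.93, -0.368, -0.002], [0.004, -0.004, -1.0]]
ft_force: [-1.5, -0.1, 16.1]
grip_width: 0.0002
d8 sink px [10. 10.] 0.345 lamp px [0.125 0.125] 0.983 move mm along e,n [-12.2 -50.5] -> offset e,n [  8.  -50.6]
```

```bash
python3 -m crank '[0,0,0,0,0,-0.0005,0, 0,0,0,0,0,-0.0005,0, 0,0,0,0,0,0,0]'; python3 -m crank '[0,0,0,0,0,0,0, 0,0,0,0,0,0,0, 0,0,0,0,0,0,0, 0,0,0,0,0,0,0, 0,0,0,0,0,0,0, 0,0,0,0,0,0,0, 0,0,0,0,0,0,0, 0,0,0,0,0,0,0, 0,0,0,0,0,0,0, 0,0,0,0,0,0,0, 0,0,0,0,0,0,0]'; python3 -c "
from h import *
snap('side','d9',(230,180,350,290),4)"
```

```text
time_s: 15.05
position: [0.5332, -0.0835, 0.1147]
tool_rot: [[0.368, -0.93, 0.007], [-0.93, -0.368, -0.003], [0.005, -0.005, -1.0]]
ft_force: [-2.5, -0.1, 22.7]
grip_width: 0.0002
time_s: 16.15
position: [0.5332, -0.0834, 0.1147]
tool_rot: [[0.368, -0.93, 0.007], [-0.93, -0.368, -0.003], [0.005, -0.005, -1.0]]
ft_force: [-2.5, -0.1, 22.6]
grip_width: 0.0002
```

View pics/d9.png

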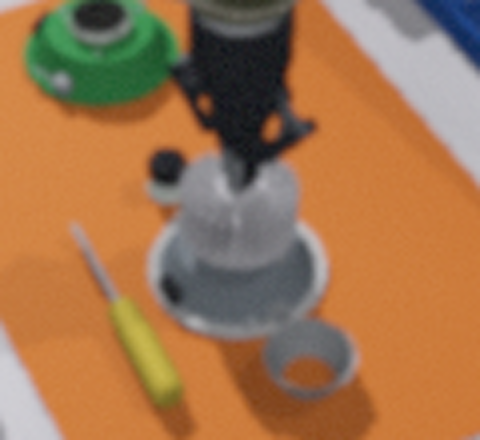

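The tip stands on the middle of the hub at 22.6 N, with sink and lamp upright. I'll press a bit firmer, for a full second, then lift straight off.

```bash
python3 -m crank '[0,0,0,0,0,-0.0005,0, 0,0,0,0,0,-0.0005,0, 0,0,0,0,0,0,0, 0,0,0,0,0,0,0, 0,0,0,0,0,0,0, 0,0,0,0,0,0,0, 0,0,0,0,0,0,0, 0,0,0,0,0,0,0, 0,0,0,0,0,0,0, 0,0,0,0,0,0,0, 0,0,0,0,0,0,0, 0,0,0,0,0,0,0, 0,0,0,0,0,0,0]'
python3 -m crank '[0,0,0,0,0,0.001,0, 0,0,0,0,0,0.001,0, 0,0,0,0,0,0.003,0, 0,0,0,0,0,0.01,0, 0,0,0,0,0,0.04,0, 0,0,0,0,0,0.04,0, 0,0,0,-0.013,-0.011,0.04,0, 0,0,0,0,0,0,0, 0,0,0,0,0,0,0, 0,0,0,0,0,0,0]'
python3 st.py; python3 trk.py d10 1
python3 -c "
from h import *
snap('wrist','w6',(120,60,440,300),2.5)"
```

```text
time_s: 17.5
position: [0.5338, -0.0837, 0.1146]
tool_rot: [[0.368, -0.93, 0.009], [-0.93, -0.368, -0.004], [0.007, -0.007, -1.0]]
ft_force: [-2.0, 0.1, 28.6]
grip_width: 0.0
time_s: 18.5
position: [0.518, -0.0933, 0.2443]
tool_rot: [[0.368, -0.93, -0.002], [-0.93, -0.368, 0.001], [-0.002, 0.002, -1.0]]
ft_force: [-0.1, -0.2, -0.3]
grip_width: -0.0
t 18.5 s -0.016905299734852088 lat -0.0047053648255646514 z 0.24434751955580947 f [-0.0745366  -0.20873138 -0.25646797]
d10 sink px [-4.125  3.5  ] 0.965 lamp px [0.125 0.125] 0.983 move mm along e,n [-19.6  -0.5] -> offset e,n [ 0.6 -0.6]
```

View pics/w6.png

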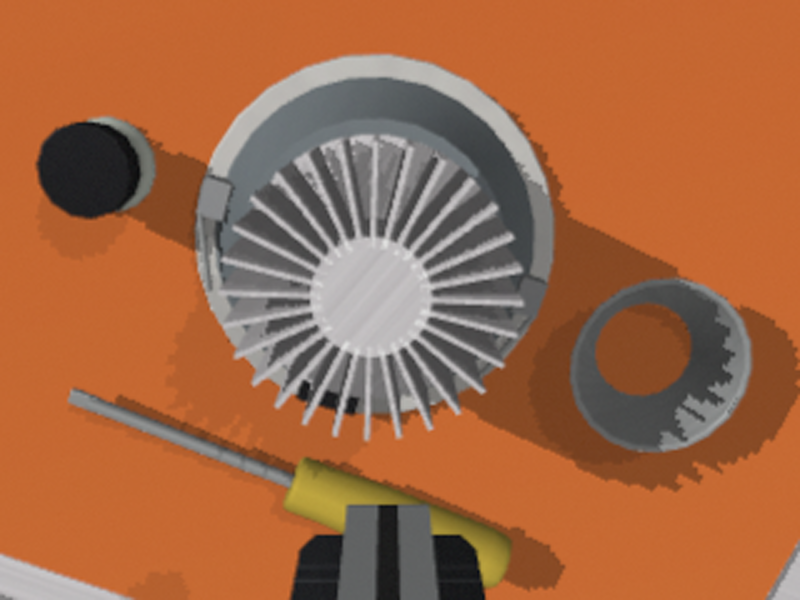

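```bash
python3 - <<'E'
from rel import *
rel(load("w6"),(120,60),2.5,[(196,233),(553,233),(374,55),(280,82),(463,83),(534,152),(372,413)],
 [(220,294),(222,262),(524,303),(522,271),(367,440),(398,437),(431,429),(335,436),(305,424),(376,137),(503,366),(253,384)],(371,295))
E
```

```text
(array([ 0.5317, -0.0822,  0.05  ]), array([-0.4, -0.2,  0.3,  0. , -1. ,  0.4, -0.5])) (array([ 0.5316, -0.083 ,  0.05  ]), array([-0.3, -0.2,  0. , -0.4,  0.2, -0.2,  0.3,  0.3, -0.1,  0.6, -0.2,
        0.1])) [ 0.53196312 -0.08267957] 
offset e,n mm fins [-0.3859 -0.7082] hub [ 0.06944    -0.54277852]
```

The sink is centred within about 0.8 mm and stayed so after the press. The arm is clear, so I'm handing in.

```bash
python3 -c "
from rig import *
close_job()"
```

```text
the job is handed in; nothing more can be done
```

The heat sink now stands upright in the middle of the LED module, pressed down onto its pad, and the job was handed in at about 18.5 s.

- **Tapping:** Four light taps of about 3 N on the lower fins brought the sink in from 20 mm off-centre. I tilted the tool 15° so that only the fingertip touched.
- **Pressing:** I pressed on the middle of its top for about 3 s in all. The force stepped up from 16 N to 23 N (held just over 1 s) and then 29 N (also about 1 s).
- **Last checks:** The wrist camera put the sink's centre 0.5–0.8 mm from the lamp's axis, and the side camera agreed at about 0.8 mm. Camera calibration is only good to about 2 mm, so the true offset could be somewhat larger. The lamp moved no more than 0.2 pixel, within what I can measure. The jar, reflector and screwdriver look untouched.
- **Failed checks:** Side-camera tracking of the sink gave nothing usable while the gripper hid it above and during the press. I relied on the pictures taken after lifting off.

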